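Park the spray bottle in its bay and shut the gate

TASK

Before the spin cycle, push the tall chrome spray bottle gently, low on its body, so that it slides upright along the grey tray into the three-sided white bay until it is home against the back wall; then push the bay's swinging gate shut behind it. Only push: do not pinch, lift or tip the bottle, and leave everything else where it stands.

Things in the scene. Friction and masses are not known exactly. Their poses are not given: they have to be found in the camera images.
- bottle: Tall narrow chrome spray bottle with black twist cap, loose, standing upright on the tray floor. Round body 56 mm diameter up to 85 mm, tapering to a 26 mm neck at 118 mm, cap 30 mm diameter from 150 mm, total height 200 mm; 250 to 490 g. Origin: centre of its underside, z up. Friction on the tray is about 0.4 (0.3 to 0.5): pushed below about 45 mm height it slides, pushed high it tips over.
- bay: White plastic three-sided bay fixed on the tray floor, no floor of its own. Origin on the tray floor at the centre of the bottle's parked place; x points inwards (the way the bottle is pushed in), z up. Back wall's inner face at x = +28 mm, side walls' inner faces at y = +38 and -38 mm (10 mm play each side of the bottle); walls 6 mm thick, 40 mm high. The shut gate's inner face is at x = -40 mm.
- bay_mouth (a point): Middle of the bay's open mouth, on the tray floor, at x = -38 mm, y = 0 in the bay's frame; the mouth faces the bay's -x. At its -y corner, outside the side wall, a small block and a 12 mm steel hinge post, 46 mm high, reach out to y = -56 mm.
- gate_hinge (a point): The gate's vertical hinge axis, fixed to the bay at x = -44 mm, y = -50 mm in the bay's frame, 26 mm above the tray floor (mid-height of the gate). Its axes are parallel to the bay's.
- gate (a joint): Angle of the swinging gate in rad: 0 = fully shut (the gate lies across the mouth, pointing along the bay's +y), growing as it opens by turning counter-clockwise seen from above; at 1.57 it points straight out along the bay's -x, at larger values it leans away from the lane to the -y side. Starts open, 1.6 to 1.9; stops at 0 and 2.2. No spring or latch; light friction, it stays where it is left.
- gate_tip (a point): Point at the free end of the gate, 93 mm from the hinge axis and 26 mm above the tray floor. The gate is a flat aluminium bar 8 mm thick, standing from 10 to 42 mm above the tray floor, from the hinge to its free end.
- tray: Grey plastic tray fixed on the work surface, 460 mm along its x by 640 mm along its y, floor 4 mm thick (floor surface at z = 4 mm), rim 6 mm thick and only 12 mm high over the work surface. Origin: centre of its underside.
- mug: Bystander in the tray: blue ceramic mug, 76 mm diameter, 88 mm high, with handle. Origin: centre of its underside.
- brush: Bystander in the tray: wooden scrubbing brush lying bristles down, 170 mm long along its x, 46 mm wide, 36 mm high. Origin: centre of its underside.
- sewing_box: Bystander in the tray: small latched plastic sewing box, 87 x 102 mm, 59 mm high. Origin: centre of its underside.
- peg_dispenser: Bystander in the tray: spring-loaded clothes peg dispenser, foot 75 x 55 mm, 142 mm high. Origin: centre of its underside.
- softener: Bystander beside the tray: white plastic bottle, 80 mm diameter, 200 mm high. Origin: centre of its underside.
- soap_jar: Bystander beside the tray: glass jar, 80 mm diameter, 85 mm high. Origin: centre of its underside.

How it is judged (in metres and radians):
On the way, in this order (a step that is already met when the one before it is completed fails the run):
1. the bottle stands upright in the bay, while the gate is still open (x of bottle in the frame of bay between -0.022 and 0.01 m and y of bottle in the frame of bay between -0.018 and 0.018 m and z of bottle in the frame of bay below 0.006 m and angle between bottle's own z axis and vertical below 0.1 rad and value of joint gate above 0.3 rad), for 0.2 s.
2. the gate is shut behind the bottle (value of joint gate below 0.12 rad and x of bottle in the frame of bay between -0.016 and 0.01 m and y of bottle in the frame of bay between -0.018 and 0.018 m and z of bottle in the frame of bay below 0.006 m and angle between bottle's own z axis and vertical below 0.1 rad), for 0.2 s.
At the end, for the whole second after the job is handed in: The bottle stands upright (within 0.1 rad) and at rest on the tray floor in the bay, its centre within 16 mm of the fully home place, and the gate is shut to within 0.12 rad (all of step 2 and linear speed of bottle below 0.02 m/s); the robot touches nothing.
It fails at once if the bottle is tipped by more than 0.3 rad (angle between bottle's own z axis and vertical above 0.3 rad).
It fails at once if the bottle is lifted more than 15 mm off the tray (z of bottle in the frame of tray above 0.019 m).
It fails at once if the bottle is squeezed or rammed with more than 35 N (contact force between the fingers and bottle above 35 N).
It fails at once if a bystander is moved more than 20 mm (distance of any of mug, brush, sewing_box, peg_dispenser, softener, soap_jar from where it was at the start of the episode above 0.02 m).
It also fails if it takes over 67 s, if anything falls off the work surface, if the arm or the gripper's body presses on something with over 40 N, if the wrist force passes 120 N, or if a joint passes its speed limit or range.

ROBOT

A 7-joint arm with a two-finger parallel gripper is mounted at the origin on the work surface. World frame = base frame: x ahead of the robot, y to its left, z up, the work surface at z = 0. Lengths are in mm, angles in rad, forces in N, time in s.
With the tool pointing down it reaches from about 400 to 875 mm from the base axis. Payload 4.4 kg.
Tool frame: the origin (TCP) lies midway between the tips of the shut fingers; the grasp point (between the pads) lies 19 mm behind it; z points along the fingers, y is the direction in which the jaws open and shut (so a half turn about z gives the same grasp; the last joint's range is limited). The gripper opens to 85 mm and grips with 20 to 120 N. Pads are 22 mm wide; open, the fingers measure 114 mm over their backs; the gripper's body (76 mm by 85 mm) begins 54 mm behind the grasp point. The pads swing forward as they close: fully open they stand 13 mm farther back than shut.
Start: joints at [1.106, 0.628, 0.038, 1.517, -0.027, 0.996, -0.02], TCP at [252.431, -598.996, 231.313] pointing down, gripper open.
Joint ranges: [-3.06, 3.06], [-0.37, 2.12], [-1.25, 1.32], [0.18, 2.47], [-1.1, 4.24], [0.23, 1.98], [-2.94, 2.94]. Speed limits (rad/s): [2.57, 2.57, 3.14, 3.14, 3.14, 3.14, 3.14].

INTERFACE

Orientations are given as a unit quaternion [x, y, z, w].
In Python, from workcell import env gives the robot as it stands. The module is installed in compiled form; this text tells all that it offers. Calls block until the motion is done:
- env.movep(position, orientation): joint-space move of the TCP to a pose.
- env.move_straight(position, attitude=None, speed=150, contact_N=None): straight line of the TCP; attitude=None keeps the orientation; speed is the mean speed in mm/s. With contact_N (N) it stops when the force on the tool has changed by that much, and returns True; else False.
- env.move_joints(angles): joint-space move.
- env.grip(opening, strength=None): finger opening in mm; strength is the grip in N (None keeps the last); returns when the fingers have stopped.
- env.hold(seconds).
- env.solve_ik(position, orientation): joint angles nearest the present ones, or None.
- env.read_camera(name): name is "scene" or "top" or "wrist"; returns a dict with "frame" (384x512x3 uint8, red, green, blue), "mtx" (3x3 intrinsics, pixels), "k1" (the pictures are not rectified: a ray, as slopes to the right and down, at radius r is drawn at 1 + k1 r^2 times it, then the intrinsics apply), "world_from_camera" (4x4, takes a point from camera to world coordinates); the wrist camera has in their place "mount" (4x4, takes a point from camera to tool coordinates, whose origin is the TCP and whose axes are the flange's). Camera axes: x right, y up, looking along -z (the intrinsics and any distortion apply to the point x, -y, -z); pixel columns grow to the right and rows downward; lengths in mm; the calibration is good to about 2 mm. A picture is of the moment at which its call begins: read the wrist's pose just before it. There is no depth.
A pose or a line that the arm cannot do raises env.Unreachable and nothing moves.
- env.job_done(): hands the job in, once; it reports no verdict.
Readings, each from a call of its own:
- env.get_time(): time.
- env.get_joint_pos(): joint angles.
- env.get_qvel(): joint speeds.
- env.get_tau(): joint torques, N m.
- env.get_position(): TCP position.
- env.get_tcp_rot(): TCP orientation.
- env.get_ft_force(): force on the tool from outside, world axes, zero at the start.
- env.get_moment(): the same for the moment, N m.
- env.get_gripper_width(): finger opening in mm.
Only numpy, scipy, OpenCV 4.12 (cv2) and the standard library are available. Lean on these libraries where they do the work, as an engineer would, in place of code of your own. Each camera call takes 0.05 s, during which the arm holds its last target.

## Working session

There is one attempt and no reset: what is moved stays moved. The work goes in short steps, each a Python script; the robot and the scene stay as the last script left them, time stands still between calls to the robot, and variables do not carry over. Pictures are saved under pics/ and viewed, and the job is handed in when it is done.

```bash
mkdir -p pics
cat > h.py <<'E'
import numpy as np, cv2
from workcell import env
def save(n,f): cv2.imwrite(f'pics/{n}.png',cv2.cvtColor(f,cv2.COLOR_RGB2BGR))
E
python3 - <<'E'
from h import *
import pickle
print(env.get_time(),env.get_position(),env.get_tcp_rot(),env.get_gripper_width())
for n in ("scene","top"):
    c=env.read_camera(n); save(n+'0',c['frame']); pickle.dump(c,open(n+'0.pkl','wb'))
    print(n,c['mtx'],c['k1'],c['world_from_camera'])
E
```

```text
0.0 [ 252.19146454 -598.37406967  230.35892344] [ 9.80184675e-01  1.98083359e-01 -1.95629120e-04 -9.73175721e-04] 85.72724619016968
scene [[367.29631659   0.         263.128282  ]
 [  0.         367.29631659 198.07217624]
 [  0.           0.           1.        ]] -0.08062845326601902 [[ 1.62675043e-02 -8.50631029e-01  5.25511389e-01  9.86128634e+02]
 [ 9.99859528e-01  1.59611272e-02 -5.11537738e-03  1.03740467e+02]
 [-4.03645543e-03  5.25520784e-01  8.50771187e-01  7.96617257e+02]
 [ 0.00000000e+00  0.00000000e+00  0.00000000e+00  1.00000000e+00]]
top [[399.814429     0.         257.28487685]
 [  0.         399.814429   194.6929213 ]
 [  0.           0.           1.        ]] 0.005056415652136576 [[-1.58247651e-02  9.92566942e-01 -1.20666662e-01  4.28397604e+02]
 [-9.99870004e-01 -1.53359865e-02  4.97829878e-03  1.09438241e+02]
 [ 3.09075249e-03  1.20729756e-01  9.92680600e-01  9.53558171e+02]
 [ 0.00000000e+00  0.00000000e+00  0.00000000e+00  1.00000000e+00]]
```

View pics/top0.png

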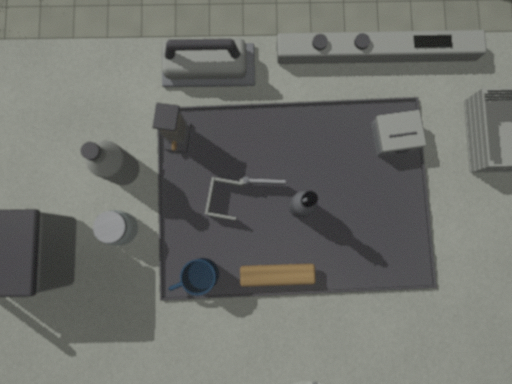

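View pics/scene0.png

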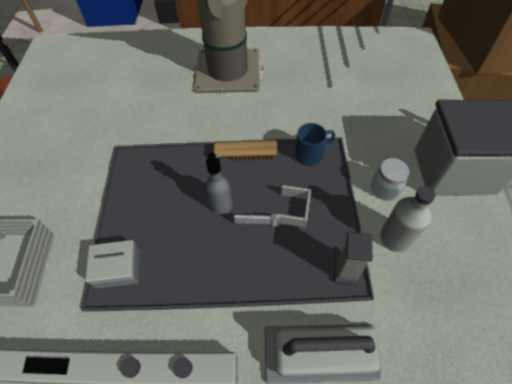

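Run:
```python
from h import *
import pickle
c=pickle.load(open('top0.pkl','rb'))['frame'][165:230,190:340]
save('top0c',cv2.convertScaleAbs(cv2.resize(c,None,fx=5,fy=5,interpolation=cv2.INTER_CUBIC),alpha=1.3))
c=pickle.load(open('scene0.pkl','rb'))['frame'][145:235,190:330]
save('scene0c',cv2.convertScaleAbs(cv2.resize(c,None,fx=5,fy=5,interpolation=cv2.INTER_CUBIC),alpha=1.3))
```

```text
(no output)
```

View pics/top0c.png

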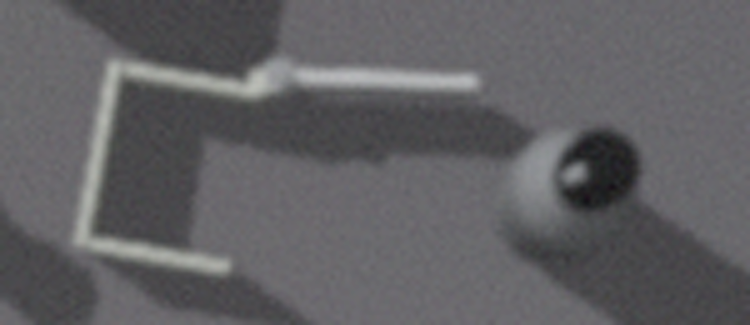

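View pics/scene0c.png

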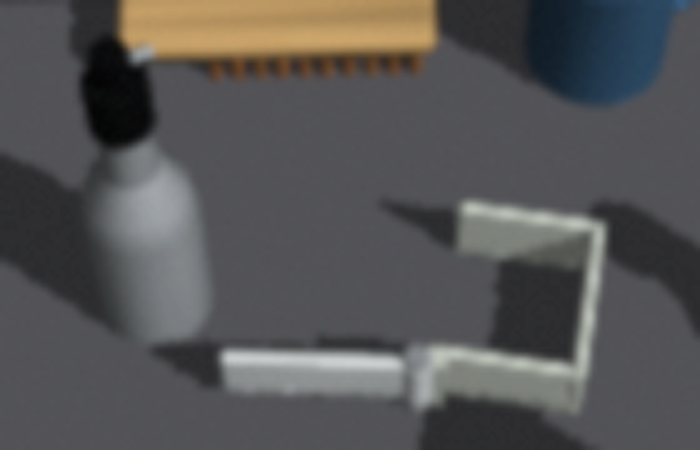

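```bash
cat >> h.py <<'E'
import pickle
def ray(c,uv):
    K=c['mtx']; d=cv2.undistortPoints(np.array([[uv]],float),K,np.array([c['k1'],0,0,0,0.]))[0,0]
    T=c['world_from_camera']; return T[:3,3],T[:3,:3]@np.array([d[0],-d[1],-1.])
def onz(c,uv,z):
    o,d=ray(c,uv); return (o+d*(z-o[2])/d[2])
def proj(c,P):
    T=np.linalg.inv(c['world_from_camera']); p=T[:3,:3]@np.asarray(P,float)+T[:3,3]
    x,y=p[0]/-p[2],-p[1]/-p[2]; r2=x*x+y*y; s=1+c['k1']*r2; K=c['mtx']
    return np.array([K[0,0]*x*s+K[0,2],K[1,1]*y*s+K[1,2]])
E
python3 - <<'E'
from h import *
t=pickle.load(open('top0.pkl','rb')); s=pickle.load(open('scene0.pkl','rb'))
def T(u,v): return ((u+.5)/5-.5+190,(v+.5)/5-.5+165)
def S(u,v): return ((u+.5)/5-.5+190,(v+.5)/5-.5+145)
print('top')
for n,uv,z in [('bk-y out',(110,60),44),('bk+y out',(76,244),44),('mouth+y out',(228,273),44),('mouth+y in',(233,262),44),('gate tip',(480,83),46),('post',(278,75),50),('cap top',(600,165),204)]:
    print(n,onz(t,T(*uv),z).round(1))
print('scene')
for n,uv,z in [('mouth+y out',(462,200),44),('bk+y out',(606,222),44),('bk-y out',(580,388),44),('bk-y out low',(580,412),4),('gate tip top',(222,352),46),('post',(420,347),50),('body bottom front',(165,346),4)]:
    print(n,onz(s,S(*uv),z).round(1))
# bottle silhouettes: grey body in scene
E
```

```text
top
bk-y out [582.6 209.4  44. ]
bk+y out [497.9 225.1  44. ]
mouth+y out [483.6 156.   44. ]
mouth+y in [488.6 153.7  44. ]
gate tip [568.9  39.4  46. ]
post [573.4 132.   50. ]
cap top [512.5   7.  204. ]
scene
mouth+y out [483.1 155.4  44. ]
bk+y out [497.3 225.4  44. ]
bk-y out [588.8 205.6  44. ]
bk-y out low [580.8 210.    4. ]
gate tip top [567.7  39.4  46. ]
post [569.  131.9  50. ]
body bottom front [540.4   7.5   4. ]
```

```bash
cat >> h.py <<'E'
from scipy.spatial.transform import Rotation as R
A=np.deg2rad(79.3); C=np.array([533.8,184.3,0])
XB=np.array([np.cos(A),np.sin(A),0]); YB=np.array([-np.sin(A),np.cos(A),0])
def bw(x,y,z): return C+XB*x+YB*y+np.array([0,0,z])
def tob(P): d=np.asarray(P)-C; return np.array([d@XB,d@YB,P[2]])
def ori(th,s):
    z=XB*np.sin(th)-np.array([0,0,1])*np.cos(th); y=s*YB; x=np.cross(y,z)
    return R.from_matrix(np.c_[x,y,z]).as_quat()
E
python3 - <<'E'
from h import *
print('bottle',tob([512.2,7.2,0]))
for deg in (30,35,40):
  for s in (1,-1):
    q=ori(np.deg2rad(deg),s)
    for p in [(-255,-11.5,200),(-255,-11.5,19),(-36,0,19),(-125,-90,26),(-60,25,26),(-125,-90,120)]:
        try: r=env.solve_ik(bw(*p),q)
        except Exception as e: r=e
        print(deg,s,p,None if r is None else np.round(r,2))
c=env.read_camera('wrist'); print(c['mount'])
E
```

```text
bottle [-178.03112516  -11.65712118    0.        ]
30 1 (-255, -11.5, 200) [ 0.16  0.59  0.4   1.96 -0.86  1.04 -2.2 ]
30 1 (-255, -11.5, 19) [ 0.34  0.89  0.13  2.02 -1.08  0.71 -1.9 ]
30 1 (-36, 0, 19) [ 0.63  1.17 -1.07  2.08  1.3   0.44  1.75]
30 1 (-125, -90, 26) [ 0.11  0.9   0.1   1.86 -1.09  0.7  -2.19]
30 1 (-60, 25, 26) [ 0.68  1.14 -1.07  2.15  1.35  0.42  1.71]
30 1 (-125, -90, 120) [-0.01  0.77  0.29  1.85 -1.03  0.88 -2.31]
30 -1 (-255, -11.5, 200) [ 0.79  0.61 -0.55  1.94 -0.31  0.76  0.36]
30 -1 (-255, -11.5, 19) [ 0.77  0.94 -0.53  2.01 -0.23  0.4   0.43]
30 -1 (-36, 0, 19) [ 0.55  1.07 -0.9   2.08  1.1   0.26 -1.22]
30 -1 (-125, -90, 26) [ 0.5   0.96 -0.52  1.85 -0.26  0.41  0.23]
30 -1 (-60, 25, 26) [ 0.68  1.14 -1.07  2.15  1.35  0.42 -1.43]
30 -1 (-125, -90, 120) [ 0.51  0.8  -0.54  1.83 -0.27  0.56  0.16]
35 1 (-255, -11.5, 200) [ 0.21  0.63  0.4   1.95 -0.91  1.11 -2.12]
35 1 (-255, -11.5, 19) [ 0.39  0.92  0.12  2.   -1.09  0.79 -1.84]
35 1 (-36, 0, 19) [ 0.69  1.21 -1.08  2.08  1.28  0.37  1.83]
35 1 (-125, -90, 26) [ 0.21  0.93  0.02  1.86 -1.1   0.72 -2.13]
[... 883 characters left out ...]
.81  0.15  1.85 -1.1   0.95 -2.18]
40 -1 (-255, -11.5, 200) [ 0.93  0.71 -0.64  1.92 -0.4   0.81  0.49]
40 -1 (-255, -11.5, 19) [ 0.89  1.04 -0.59  1.96 -0.33  0.5   0.63]
40 -1 (-36, 0, 19) [ 0.74  1.26 -1.08  2.08  1.23  0.32 -1.19]
40 -1 (-125, -90, 26) [ 0.63  1.05 -0.61  1.83 -0.42  0.45  0.48]
40 -1 (-60, 25, 26) [ 0.8   1.24 -1.08  2.15  1.27  0.3  -1.22]
40 -1 (-125, -90, 120) [ 0.64  0.89 -0.62  1.83 -0.42  0.59  0.38]
[[-1.63366983e-04  9.52851598e-01  3.03436659e-01  7.61343338e+01]
 [ 9.99997882e-01  7.78253510e-04 -1.90548322e-03 -1.75401444e+00]
 [-2.05179338e-03  3.03435705e-01 -9.52849706e-01 -1.43134588e+02]
 [ 0.00000000e+00  0.00000000e+00  0.00000000e+00  1.00000000e+00]]
```

Run:
```python
from h import *
q=ori(np.deg2rad(35),-1)
env.movep(bw(-255,-11.5,260),q); print(env.get_joint_pos(),env.get_time())
env.grip(20)
for p in [(-255,-11.5,19),(-240,-11.5,19),(-200,-9,19),(-150,-6,19),(-100,-2,19),(-60,0,19),(-36,0,19)]:
    r=env.solve_ik(bw(*p),q); print(p,None if r is None else np.round(r,2))
print(env.get_gripper_width(),env.get_position(),bw(-255,-11.5,260))
c=env.read_camera('wrist'); save('w1',c['frame'])
c=env.read_camera('scene'); save('s1',c['frame'])
print(env.get_time())
```

```text
[ 0.87783557  0.56597284 -0.60981208  1.87331302 -0.37022567  0.9155172
  0.38753811] 2.2167
(-255, -11.5, 19) [ 0.82  0.98 -0.55  1.98 -0.32  0.45  0.57]
(-240, -11.5, 19) [ 0.8   0.98 -0.56  2.   -0.33  0.42  0.55]
(-200, -9, 19) [ 0.75  0.99 -0.59  2.03 -0.35  0.35  0.52]
(-150, -6, 19) [ 0.67  0.99 -0.62  2.06 -0.39  0.27  0.48]
(-100, -2, 19) [ 0.5   0.96 -0.5   2.09 -0.9   0.26  0.89]
(-60, 0, 19) [ 0.74  1.21 -1.08  2.09  1.22  0.38 -1.21]
(-36, 0, 19) [ 0.69  1.21 -1.08  2.08  1.28  0.37 -1.31]
19.948895674662612 [497.75719456 -68.42696875 259.98905813] [497.75506024 -68.4014292  260.        ]
2.95
```

View pics/s1.png

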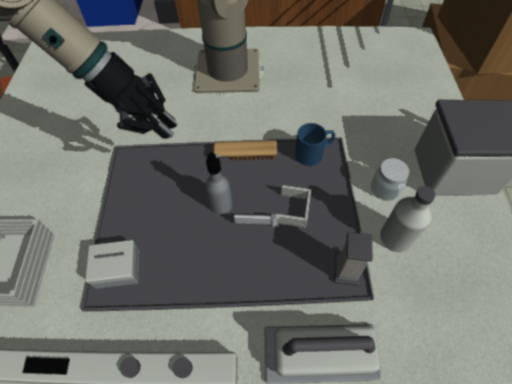

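View pics/w1.png

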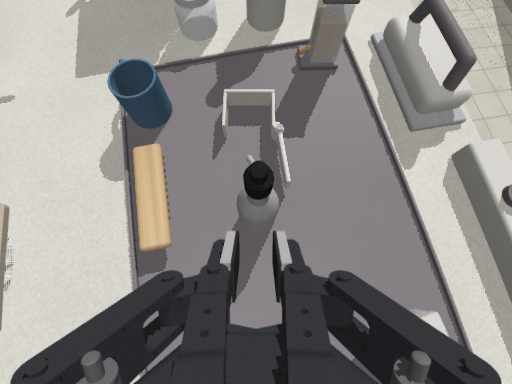

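```bash
cat >> h.py <<'E'
def ori2(th,ph,s=-1):
    h=XB*np.cos(ph)-YB*np.sin(ph); z=h*np.sin(th)-np.array([0,0,1])*np.cos(th)
    y=s*(YB-z*(YB@z)); y/=np.linalg.norm(y); x=np.cross(y,z)
    return R.from_matrix(np.c_[x,y,z]).as_quat()
E
python3 - <<'E'
from h import *
d=np.deg2rad
for th,ph in [(20,0),(25,0),(30,0),(30,15),(30,30),(35,15),(35,30),(40,30),(35,45),(45,45)]:
  q=ori2(d(th),d(ph))
  print(th,ph)
  for p in [(-255,-11.5,22),(-150,-6,22),(-100,-2,22),(-60,0,22),(-36,0,22)]:
    r=env.solve_ik(bw(*p),q); print('  ',p,None if r is None else np.round(r,2))
E
```

```text
20 0
   (-255, -11.5, 22) [ 0.57  0.85 -0.38  2.05 -0.19  0.34  0.3 ]
   (-150, -6, 22) [ 0.37  0.84 -0.39  2.08 -0.27  0.24  0.18]
   (-100, -2, 22) [ 0.1   0.81 -0.14  2.09 -0.93  0.3   0.72]
   (-60, 0, 22) [ 0.02  0.81 -0.14  2.08 -0.97  0.29  0.68]
   (-36, 0, 22) [-0.02  0.82 -0.14  2.06 -0.97  0.28  0.64]
25 0
   (-255, -11.5, 22) [ 0.67  0.89 -0.45  2.03 -0.24  0.37  0.39]
   (-150, -6, 22) [ 0.48  0.88 -0.48  2.08 -0.31  0.24  0.28]
   (-100, -2, 22) [ 0.28  0.85 -0.32  2.09 -0.85  0.26  0.71]
   (-60, 0, 22) [ 0.54  1.03 -0.89  2.08  1.09  0.34 -1.23]
   (-36, 0, 22) [ 0.49  1.03 -0.89  2.07  1.12  0.34 -1.3 ]
30 0
   (-255, -11.5, 22) [ 0.75  0.93 -0.51  2.01 -0.28  0.41  0.48]
   (-150, -6, 22) [ 0.59  0.93 -0.56  2.08 -0.35  0.25  0.38]
   (-100, -2, 22) [ 0.33  0.88 -0.32  2.1  -1.06  0.32  0.97]
   (-60, 0, 22) [ 0.6   1.06 -0.89  2.09  1.01  0.27 -1.1 ]
   (-36, 0, 22) [ 0.55  1.06 -0.9   2.08  1.08  0.26 -1.2 ]
30 15
   (-255, -11.5, 22) [ 0.65  0.87 -0.32  2.13 -1.07  0.32  1.27]
   (-150, -6, 22) [ 0.86  1.14 -1.06  2.19  1.55  0.4  -1.46]
   (-100, -2, 22) [ 0.75 
[... 1190 characters left out ...]
 [ 0.95  1.24 -1.06  2.35  2.45  0.46 -2.25]
   (-100, -2, 22) [ 0.82  1.25 -1.06  2.37  2.54  0.56 -2.43]
   (-60, 0, 22) [ 0.71  1.25 -1.06  2.38  2.57  0.63 -2.54]
   (-36, 0, 22) [ 0.65  1.25 -1.06  2.37  2.57  0.66 -2.59]
35 45
   (-255, -11.5, 22) [ 1.09  1.19 -1.06  2.38  2.37  0.54 -2.05]
   (-150, -6, 22) [ 0.8   1.2  -1.06  2.45  2.49  0.76 -2.4 ]
   (-100, -2, 22) [ 0.66  1.2  -1.06  2.45  2.49  0.85 -2.52]
   (-60, 0, 22) [ 0.55  1.2  -1.06  2.44  2.47  0.9  -2.59]
   (-36, 0, 22) [ 0.49  1.19 -1.06  2.42  2.46  0.92 -2.63]
45 45
   (-255, -11.5, 22) [ 1.21  1.32 -1.06  2.42  2.69  0.54 -2.23]
   (-150, -6, 22) None
   (-100, -2, 22) None
   (-60, 0, 22) None
   (-36, 0, 22) None
```

Run:
```python
from h import *
d=np.deg2rad
for th,ph in [(30,-15),(30,-30),(35,-15),(35,-30),(40,-20)]:
  q=ori2(d(th),d(ph))
  print(th,ph)
  for p in [(-255,-11.5,22),(-150,-6,22),(-100,-2,22),(-60,0,22),(-36,0,22),(-125,-100,28),(-65,25,28)]:
    r=env.solve_ik(bw(*p),q); print('  ',p,None if r is None else np.round(r,2))
```

```text
30 -15
   (-255, -11.5, 22) [ 0.68  0.94 -0.45  1.89 -0.19  0.6   0.38]
   (-150, -6, 22) [ 0.52  0.94 -0.49  1.96 -0.26  0.47  0.27]
   (-100, -2, 22) [ 0.44  0.94 -0.5   1.97 -0.29  0.41  0.22]
   (-60, 0, 22) [ 0.37  0.94 -0.51  1.97 -0.32  0.38  0.18]
   (-36, 0, 22) [ 0.32  0.94 -0.51  1.96 -0.33  0.36  0.16]
   (-125, -100, 28) [ 0.44  0.99 -0.47  1.69 -0.21  0.65  0.16]
   (-65, 25, 28) [ 0.38  0.92 -0.53  2.04 -0.34  0.34  0.2 ]
30 -30
   (-255, -11.5, 22) [ 0.6   0.96 -0.41  1.79 -0.12  0.77  0.27]
   (-150, -6, 22) [ 0.45  0.95 -0.44  1.84 -0.17  0.66  0.16]
   (-100, -2, 22) [ 0.37  0.95 -0.45  1.85 -0.2   0.61  0.11]
   (-60, 0, 22) [ 0.31  0.95 -0.46  1.85 -0.22  0.59  0.07]
   (-36, 0, 22) [ 0.26  0.96 -0.46  1.84 -0.24  0.57  0.04]
   (-125, -100, 28) [ 0.38  1.02 -0.44  1.56 -0.13  0.84  0.07]
   (-65, 25, 28) [ 0.32  0.93 -0.47  1.92 -0.24  0.54  0.08]
35 -15
   (-255, -11.5, 22) [ 0.74  0.99 -0.49  1.85 -0.22  0.67  0.45]
   (-150, -6, 22) [ 0.59  0.98 -0.53  1.93 -0.29  0.52  0.35]
   (-100, -2, 22) [ 0.51  0.98 -0.56  1.95 -0.32  0.45  0.31]
   (-60, 0, 22) [ 0.45
[... 404 characters left out ...]
2  0.67  0.18]
   (-60, 0, 22) [ 0.37  1.   -0.51  1.82 -0.24  0.64  0.14]
   (-36, 0, 22) [ 0.33  1.   -0.51  1.81 -0.25  0.62  0.11]
   (-125, -100, 28) [ 0.43  1.06 -0.48  1.52 -0.16  0.91  0.13]
   (-65, 25, 28) [ 0.39  0.98 -0.52  1.89 -0.26  0.6   0.16]
40 -20
   (-255, -11.5, 22) [ 0.75  1.04 -0.5   1.77 -0.21  0.81  0.47]
   (-150, -6, 22) [ 0.62  1.04 -0.55  1.85 -0.28  0.65  0.38]
   (-100, -2, 22) [ 0.55  1.04 -0.57  1.87 -0.31  0.58  0.34]
   (-60, 0, 22) [ 0.49  1.04 -0.59  1.88 -0.33  0.54  0.3 ]
   (-36, 0, 22) [ 0.45  1.05 -0.6   1.88 -0.34  0.51  0.28]
   (-125, -100, 28) [ 0.53  1.09 -0.54  1.58 -0.24  0.82  0.27]
   (-65, 25, 28) [ 0.51  1.02 -0.6   1.95 -0.35  0.49  0.33]
```

```bash
cat >> h.py <<'E'
Q=ori2(np.deg2rad(35),np.deg2rad(-15))
E
python3 - <<'E'
from h import *
env.movep(bw(-258,-11.6,240),Q)
env.move_straight(bw(-258,-11.6,22),speed=150)
print(env.get_joint_pos().round(2),env.get_time(),env.get_ft_force().round(2))
c=env.read_camera('scene'); save('s2',c['frame'])
c=env.read_camera('wrist'); save('w2',c['frame'])
E
```

```text
[ 0.75  0.99 -0.5   1.85 -0.2   0.67  0.43] 4.8167 [ 0.22 -0.11  0.7 ]
```

View pics/s2.png

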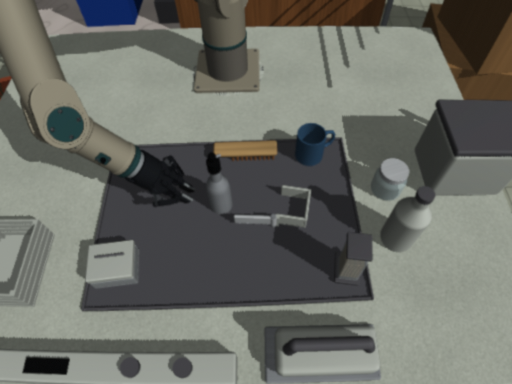

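View pics/w2.png

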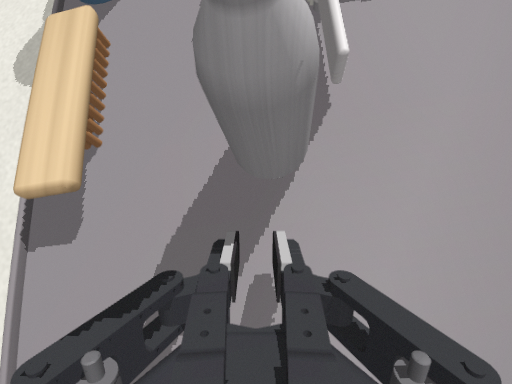

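Run:
```python
from h import *
k=env.move_straight(bw(-222,-11.6,22),speed=60,contact_N=6); print(k)
k=env.move_straight(bw(-195,-10.0,22),speed=30,contact_N=10); print(k,tob(env.get_position()).round(1),env.get_ft_force().round(2),env.get_time())
c=env.read_camera('scene'); save('s3',c['frame'])
c=env.read_camera('wrist'); save('w3',c['frame'])
```

```text
False
False [-194.8   -9.8   22.1] [-0.06  0.16 -0.22] 6.7167
```

View pics/s3.png

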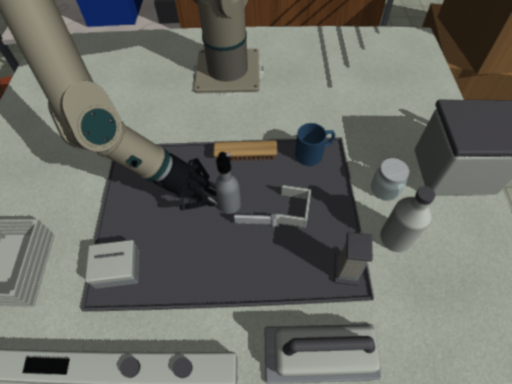

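View pics/w3.png

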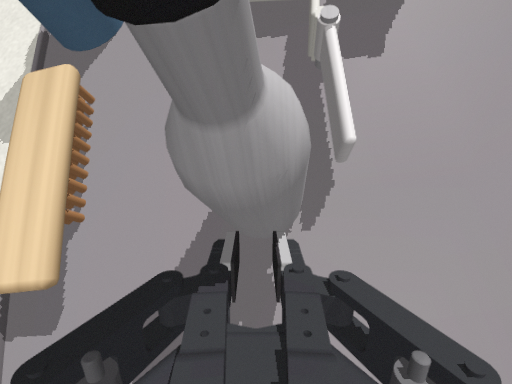

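The bottle has slid about 20 mm and is still upright. It sits in the cradle of the fingertips at about (262,235) in the wrist view, and the gate is clear to the right at (350,150). I'll keep pushing.

Run:
```python
from h import *
k=env.move_straight(bw(-120,0,22),speed=35,contact_N=10); print(k,tob(env.get_position()).round(1),env.get_ft_force().round(2))
k=env.move_straight(bw(-72,0,22),speed=35,contact_N=10); print(k,tob(env.get_position()).round(1),env.get_ft_force().round(2),env.get_time())
for n in('scene','top'):
  c=env.read_camera(n); save(n+'4',c['frame'])
  f=c['frame'][120:240,150:310] if n=='top' else c['frame'][110:240,170:340]
  save(n+'4c',cv2.resize(f,None,fx=4,fy=4,interpolation=cv2.INTER_CUBIC))
```

```text
False [-120.1   -0.    22. ] [-0.76 -0.49 -0.04]
False [-72.    0.   22.1] [-1.2  -1.12 -0.04] 10.65
```

View pics/scene4c.png

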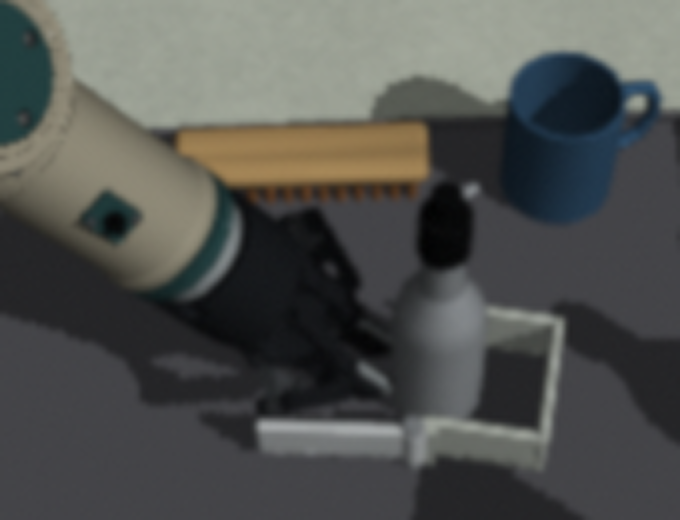

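View pics/top4c.png

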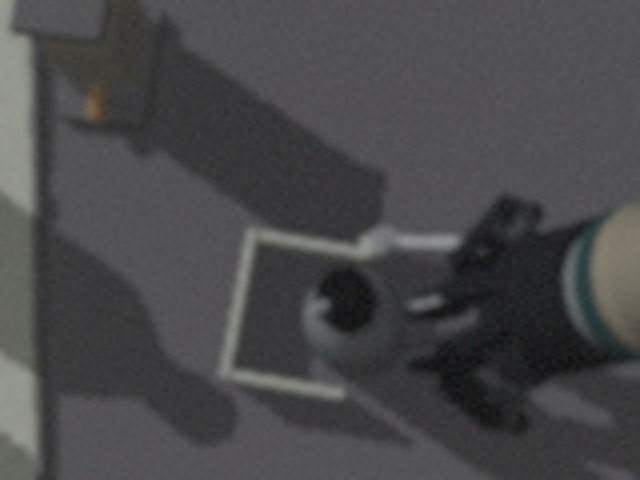

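Run:
```python
from h import *
t=pickle.load(open('top0.pkl','rb')); s=pickle.load(open('scene0.pkl','rb'))
for ut,us in [((515,205),(268,408)),((475,250),(340,395)),((530,215),(268,408))]:
    o1,d1=ray(t,(ut[0]/4+150,ut[1]/4+120)); o2,d2=ray(s,(us[0]/4+170,us[1]/4+110))
    M=np.c_[d1,-d2]; k=np.linalg.lstsq(M,o2-o1,rcond=None)[0]
    a=o1+k[0]*d1; b=o2+k[1]*d2; print(tob((a+b)/2).round(1),np.linalg.norm(a-b).round(1))
```

```text
[-119.2  -74.2   89.6] 7.6
[-93.1 -47.8  66.6] 10.2
[-124.5  -70.7   81.8] 0.4
```

Run:
```python
from h import *
k=env.move_straight(bw(-46,0,22),speed=30,contact_N=8); print(k,tob(env.get_position()).round(1),env.get_ft_force().round(2))
if not k:
  k=env.move_straight(bw(-24,0,22),speed=12,contact_N=6); print(k,tob(env.get_position()).round(1),env.get_ft_force().round(2),env.get_time())
for n in('scene','top'):
  c=env.read_camera(n); save(n+'5',c['frame'])
  f=c['frame'][120:240,150:310] if n=='top' else c['frame'][110:240,170:340]
  save(n+'5c',cv2.resize(f,None,fx=4,fy=4,interpolation=cv2.INTER_CUBIC))
```

```text
False [-45.7   0.1  22.2] [-0.18  0.17  0.31]
True [-33.9  -0.   21.3] [ 0.22 -1.3   0.68] 12.8667
```

View pics/scene5c.png

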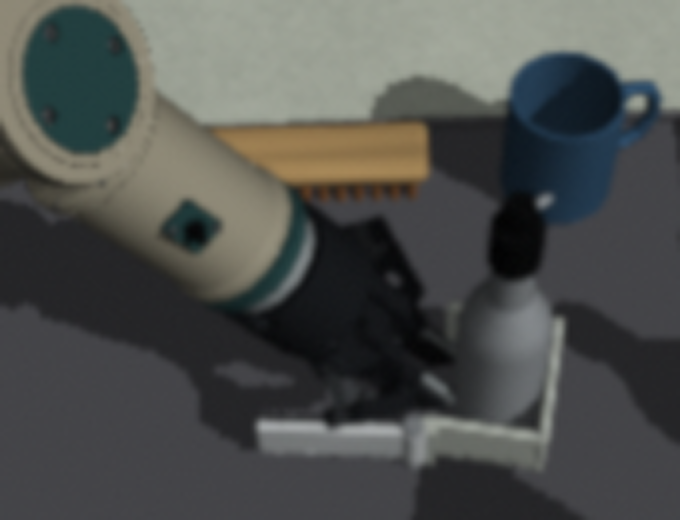

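View pics/top5c.png

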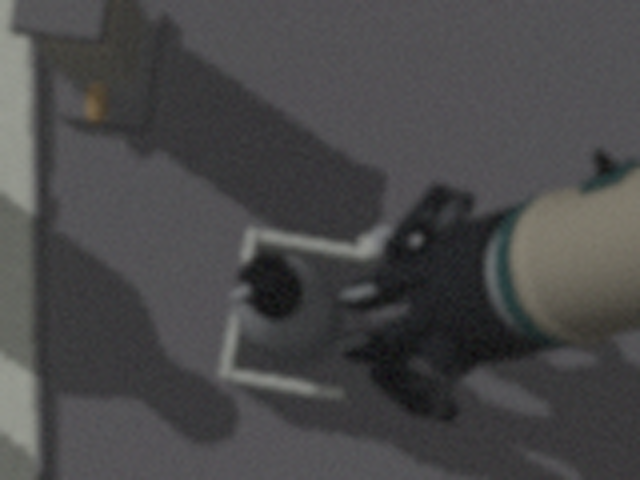

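Run:
```python
from h import *
env.move_straight(bw(-50,0,23),speed=30)
env.move_straight(bw(-175,0,25),speed=120)
print(env.get_time())
for n in('scene','top'):
  c=env.read_camera(n); save(n+'6',c['frame']); pickle.dump(c,open(n+'6.pkl','wb'))
  f=c['frame'][150:240,190:310] if n=='top' else c['frame'][140:240,200:330]
  save(n+'6c',cv2.resize(f,None,fx=6,fy=6,interpolation=cv2.INTER_CUBIC))
```

```text
14.8333
```

View pics/scene6c.png

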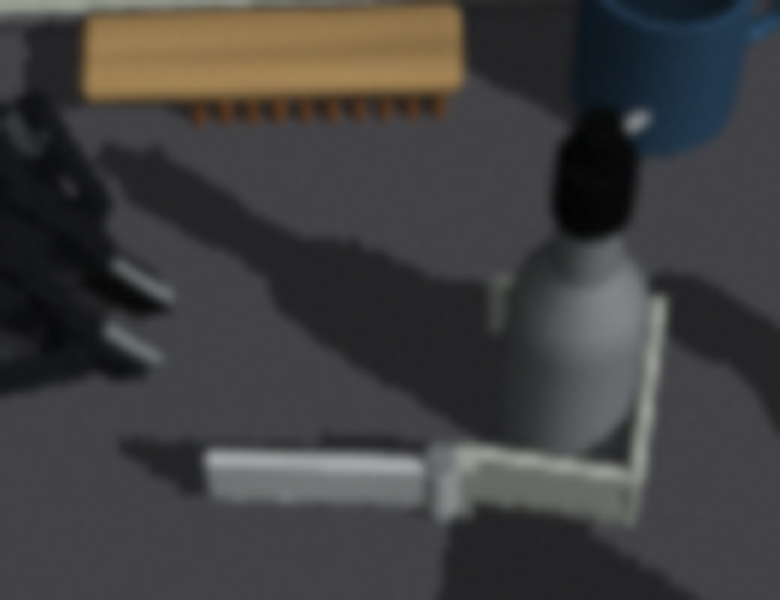

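View pics/top6c.png

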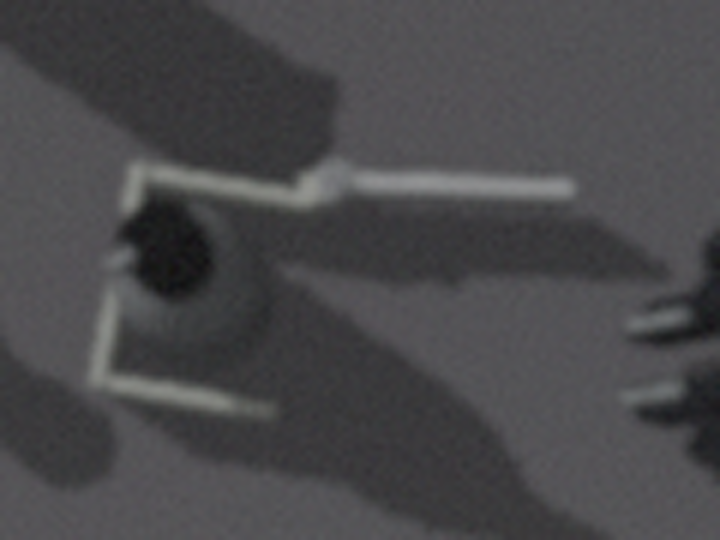

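Run:
```python
from h import *
t=pickle.load(open('top6.pkl','rb'))
for u,v in [(173,250),(600,165)]: 
  pass
P=onz(t,((173.5)/6-.5+190,(248.5)/6-.5+150),204); print(P,tob(P))
```

```text
[527.83532138 179.0216741  204.        ] [ -6.29399226   4.88096063 204.        ]
```

```bash
cat >> h.py <<'E'
def gp(a,r=74,off=14,z=28):
    return bw(-44-r*np.sin(a)-(4+off)*np.cos(a),-50+r*np.cos(a)-(4+off)*np.sin(a),z)
E
python3 - <<'E'
from h import *
env.move_straight(bw(-175,0,130),speed=200)
env.grip(0)
p=bw(-125,-105,28)
env.move_straight(bw(-125,-105,130),speed=200)
k=env.move_straight(p,speed=120,contact_N=8); print(k,tob(env.get_position()).round(1),env.get_time(),env.get_gripper_width())
print([tob(gp(a)).round(0) for a in (1.7,1.2,.6,0)])
for n in('scene','top'):
  c=env.read_camera(n)
  f=c['frame'][130:240,190:340] if n=='top' else c['frame'][120:240,170:330]
  save(n+'7c',cv2.resize(f,None,fx=5,fy=5,interpolation=cv2.INTER_CUBIC))
E
```

```text
False [-124.8 -105.5   28.7] 17.6667 0.2538809633665777
[array([-115.,  -77.,   28.]), array([-119.,  -40.,   28.]), array([-101.,    1.,   28.]), array([-62.,  24.,  28.])]
```

View pics/scene7c.png

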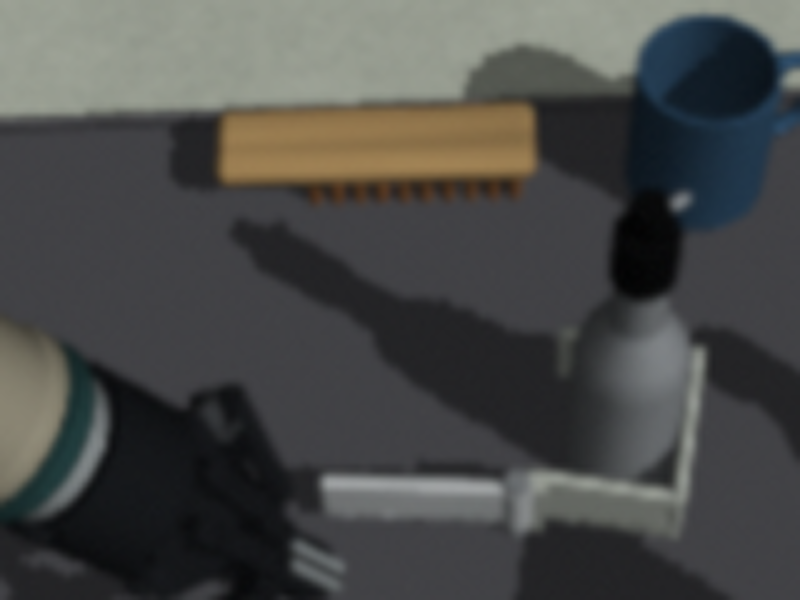

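View pics/top7c.png

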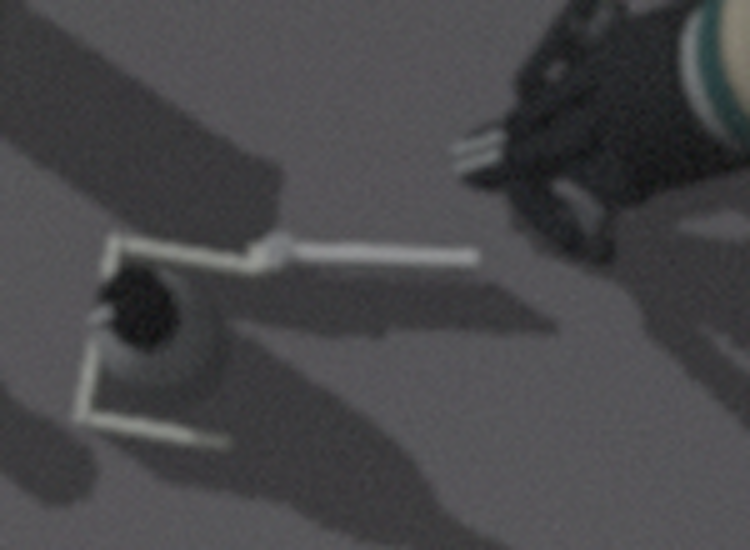

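The closed fingertips are at about (460,155) in the top crop. That is on the outer side of the gate, whose tip is at (478,257), so I'll sweep along the arc.

Run:
```python
from h import *
for a in np.r_[1.85,np.arange(1.6,0.25,-0.2)]:
    k=env.move_straight(gp(a),speed=50,contact_N=12)
    print(round(a,2),k,tob(env.get_position()).round(1),env.get_ft_force().round(1))
    if k: break
print(env.get_time())
for n in('scene','top'):
  c=env.read_camera(n)
  f=c['frame'][130:240,190:340] if n=='top' else c['frame'][120:240,170:330]
  save(n+'8c',cv2.resize(f,None,fx=5,fy=5,interpolation=cv2.INTER_CUBIC))
```

```text
1.85 False [-110.2  -87.8   28. ] [ 1.3 -0.2 -0.2]
1.6 False [-117.7  -70.2   28.1] [-0.3  0.3 -0. ]
1.4 False [-120.1  -54.9   28. ] [-0.7  0.4  0.1]
1.2 False [-119.5  -39.6   28. ] [ 0.4 -1.6  0.6]
1.0 False [-115.9  -24.8   28. ] [0.2 0.1 0.3]
0.8 False [-109.4  -10.9   28. ] [-0.1 -0.8  0.4]
0.6 False [-100.4    1.3   28.1] [ 0.5 -0.2 -0.3]
0.4 False [-89.1  11.6  28. ] [ 1.1 -0.3  0.2]
21.6083
```

View pics/scene8c.png

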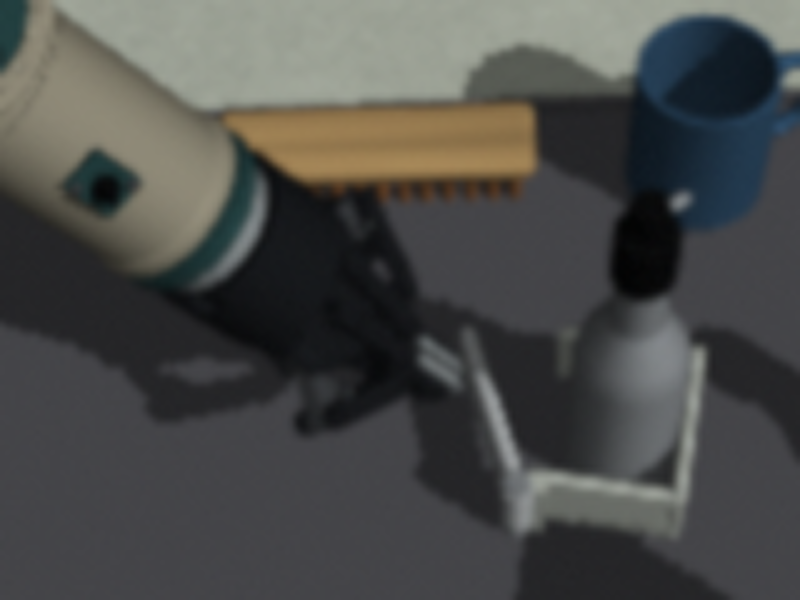

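View pics/top8c.png

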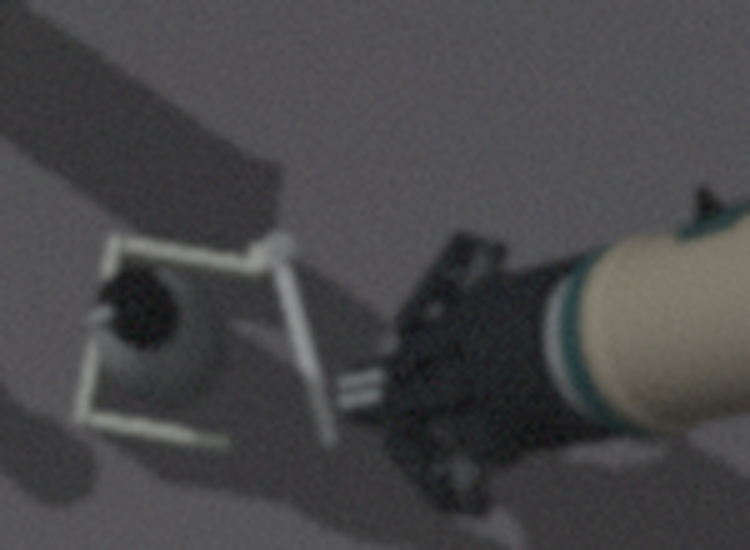

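Run:
```python
from h import *
k=env.move_straight(gp(.2),speed=40,contact_N=12);print(k)
k=k or env.move_straight(bw(-66,22,28),speed=30,contact_N=10)
print(k,tob(env.get_position()).round(1),env.get_ft_force().round(1))
k=env.move_straight(bw(-50,22,28),speed=12,contact_N=6)
print(k,tob(env.get_position()).round(1),env.get_ft_force().round(1),env.get_time())
env.move_straight(bw(-75,22,28),speed=40)
env.move_straight(bw(-150,22,40),speed=120)
for n in('scene','top'):
  c=env.read_camera(n); pickle.dump(c,open(n+'9.pkl','wb')); save(n+'9',c['frame'])
  f=c['frame'][150:240,190:310] if n=='top' else c['frame'][140:240,200:330]
  save(n+'9c',cv2.resize(f,None,fx=6,fy=6,interpolation=cv2.INTER_CUBIC))
```

```text
False
False [-65.8  22.1  28. ] [-1.2 -0.7 -0.1]
True [-56.4  22.1  27.3] [ 0.3 -0.2  0.7] 23.6333
```

View pics/scene9c.png

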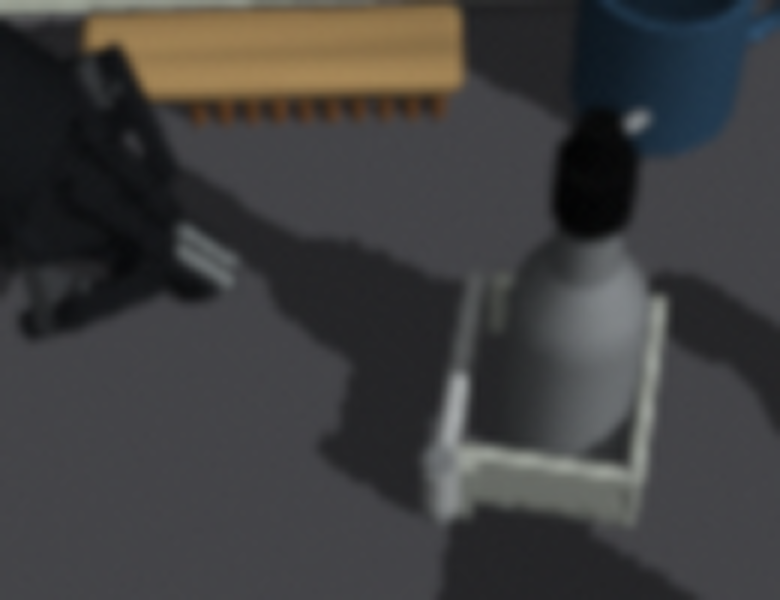

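View pics/top9c.png

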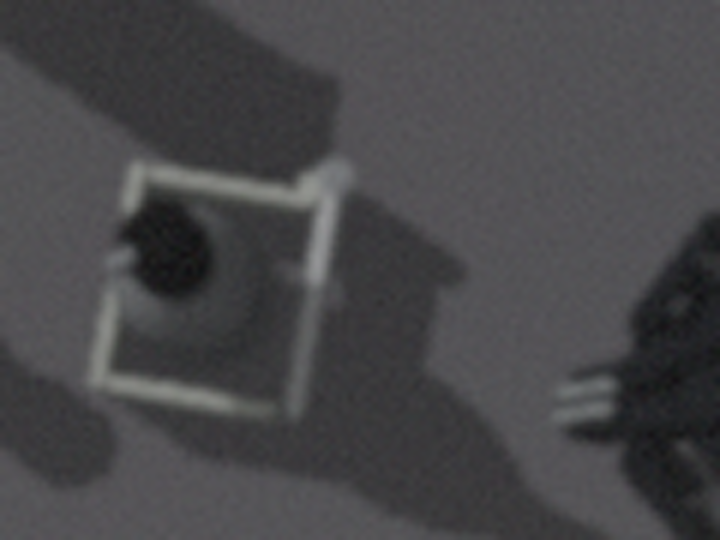

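Run:
```python
from h import *
t=pickle.load(open('top9.pkl','rb'))
g=lambda u,v,z: tob(onz(t,((u+.5)/6-.5+190,(v+.5)/6-.5+150),z))
h=g(334,195,46); p=g(296,412,46); print(h,p,np.arctan2(-(p-h)[0],(p-h)[1]))
print('cap',g(173,248,204))
env.move_straight(bw(-170,22,200),speed=200); env.hold(0.5)
c=env.read_camera('top'); save('top10',c['frame'])
a=pickle.load(open('top0.pkl','rb'))['frame'].astype(int); 
print(env.get_time(),env.get_ft_force())
```

```text
[-44.94137933 -43.59779899  46.        ] [-45.19596697  40.61612734  46.        ] 0.003023096999347633
cap [ -6.29399226   4.88096063 204.        ]
26.6417 [-0.70853453 -1.04999596 -0.11413344]
```

View pics/top10.png

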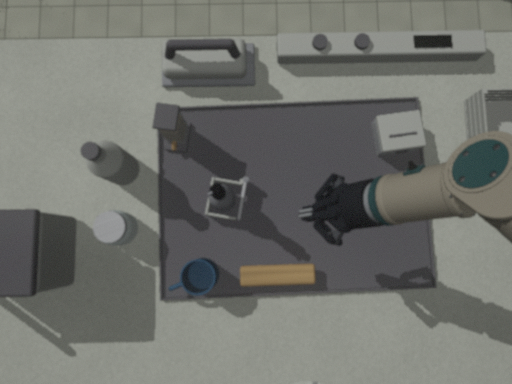

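```bash
python3 -c "
from h import *
env.job_done(); print(env.get_time())"
```

```text
the job is handed in; nothing more can be done
the job is handed in; nothing more can be done
```

I pushed the bottle into the bay with the fingertips low on its body until it stopped against the back wall. I then swept the gate shut from its outer side with closed fingers, backed the arm clear and handed the job in at about 27 s. No verdict is reported on hand-in.

What the last checks showed:
- **Gate:** it measures about 0.00 rad in the top view. The closing push also met a firm stop at the position I expected.
- **Bottle:** it looks upright in both views. The cap measures about x = -6 mm, y = +5 mm in the bay frame, which is within tolerance.
- **Small disagreement:** the fingertip position when the bottle stopped implies x of about 0 mm, against the camera's -6 mm. I put this down to calibration error at cap height, but did not check it further.
- **Bystanders:** they look unmoved in the top view by eye; I did not measure them.
- **Robot:** it touches nothing, and the remaining force reading is about 1 N, which is sensor noise.

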